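# Probe the sample cup through the guide

### The job

Push the open sample drawer of the probing stand fully home, so that its cup sits under the guide hole. Then lift the square-handled probe out of the rack and lower its thin stem through the guide hole, without the probe touching any part of the stand, drawer or cup, until its tip hangs about 25 mm above the cup's floor. Finish while still holding it there in the gripper, upright, still and centred in the hole, and leave everything else where it is.

Things in the scene. Friction and masses are not known exactly. Their poses are not given: they have to be found in the camera images.
- stand: Fixed probing stand, 170 (x) x 150 (y) mm, white side rails 50 mm high, drawer between them. Posts at y = +-69 mm carry a level aluminium guide plate, 50 (x) x 150 (y) x 12 mm, top 120 mm above the table, with one vertical through hole of 24 mm diameter. Origin on the table straight under the hole; z up; -x, where the drawer comes out, faces roughly to the robot.
- guide_hole (a point): Centre of the upper mouth of the guide hole, 120 mm above the table; axes as the stand.
- drawer (a joint): How far the sample drawer stands open, in m: 0 = fully home against its firm stop, up to 0.10; it slides out along the stand's -x. It starts 50 to 85 mm open, stays where it is left and needs about 2.5 N to slide.
- drawer_front (a point): Middle of the top edge of the drawer's front panel, on its outer face, 76 mm above the table (at the stand's x = -85 mm when home). The panel is white, flat, upright, 126 mm wide, 10 mm thick, and reaches down to 12 mm above the table. Axes as the stand: -x points out of the panel.
- cup_floor (a point): Middle of the inner floor of the round grey sample cup fixed in the drawer, 20 mm above the table; the cup is 60 mm outside and 52 mm inside diameter, its rim 70 mm above the table. It lies straight under the guide hole when the drawer is home.
- rack: Fixed plywood rack, a 60 (x) x 150 (y) x 12 mm shelf, top 110 mm above the table, on two 12 mm end panels, open at front and back. Two round through slots of 15 mm diameter at y = +40 and -40 mm. Origin on the table under its centre, z up.
- probe: Loose probe, about 90 g, upright in one slot of the rack (either), hanging by its collar. Steel stem 10 mm thick, 95 mm long; then a square collar 26 x 26 x 6 mm; then a grey square handle 20 x 20 mm, 46 mm tall (101 to 147 mm above the tip). Origin at the stem's tip, 15 mm above the table at the start; z up along the stem; x, y square to the handle's flat sides.
- probe_tip (a point): The lower tip of the probe's stem, on its axis (the probe's origin).
- probe_grip (a point): Middle of the probe's handle, 125 mm above the tip, where to grip it.
- brush: Bystander in the rack's other slot: brush with a round ball handle of 28 mm diameter, its top 142 mm above the table. Leave alone. Origin at its lower tip.
- dish_a: Bystander: open clear petri dish, 88 mm diameter, 15 mm high. Origin at the centre of its underside.
- dish_b: Bystander: another such petri dish. Origin at the centre of its underside.
- vial: Bystander: small closed glass vial, 26 mm diameter, 55 mm tall, between stand and rack. Origin at the centre of its underside.
- jar: Bystander: closed glass jar, 48 mm diameter, 60 mm tall. Origin at the centre of its underside.
- wash_bottle: Bystander: white wash bottle, 72 mm diameter, 195 mm tall with its spout. Origin at the centre of its underside.
- tweezers: Bystander: steel tweezers with a red end, 125 mm long, lying along x. Origin under its middle.

How it is judged:
On the way, in this order (a step that is already met when the one before it is completed fails the run):
1. the drawer is fully home (value of joint drawer below 0.003 m), for 0.2 s.
2. the probe is lifted out of the rack, its tip above the rack's shelf (height (world z) of probe_tip above 0.112 m and contact force between the fingers and probe above 1 N), for 0.1 s.
3. the stem is down through the guide hole (z of probe_tip in the frame of stand below 0.1 m and horizontal distance between probe_tip and guide_hole below 0.01 m), for 0.1 s.
At the end, for the whole second after the job is handed in: The drawer is home (within 3 mm); the probe is still gripped, its tip 15 to 35 mm above the cup's floor, within 4 mm of the guide hole's axis, its handle within 7 mm of that axis, upright within 0.06 rad, still (under 10 mm/s), and nothing of it touches the stand, drawer or cup (value of joint drawer below 0.003 m and horizontal distance between probe_tip and guide_hole below 0.004 m and horizontal distance between probe_grip and guide_hole below 0.007 m and angle between probe's own z axis and vertical below 0.06 rad and height (world z) of probe_tip between 0.035 and 0.055 m and contact force between probe and stand below 0.2 N and contact force between the fingers and probe above 1 N and linear speed of probe below 0.01 m/s); the arm keeps its last pose, push and grip.
It fails at once if the probe touches the stand (guide plate, bore, drawer or cup) (contact force between probe and stand above 0.2 N).
It fails at once if a bystander (brush, dish, vial, jar, wash bottle, tweezers) is moved more than 30 mm (distance of any of brush, dish_a, dish_b, vial, jar, wash_bottle, tweezers from where it was at the start of the episode above 0.03 m).
It also fails if it takes over 64 s, if anything falls off the work surface, if the arm or the gripper's body presses on something with over 40 N, if the wrist force passes 120 N, or if a joint passes its speed limit or range.

### The arm

A 6-joint arm with a two-finger parallel gripper is mounted at the origin on the work surface. World frame = base frame: x ahead of the robot, y to its left, z up, the work surface at z = 0. Lengths are in m, angles in rad, forces in N, time in s.
With the tool pointing down it reaches from about 0.375 to 0.975 m from the base axis. Payload 3.8 kg.
Tool frame: the origin (TCP) lies on the mounting face of the last link; the fingertips stand 173 mm ahead of it and the grasp point (between the pads) lies robot.hold_point_z ahead of it (robot.hold_point_z is the distance from the TCP to the grasp point, in m); z points along the fingers, y is the line along which they close (so a half turn about z gives the same grasp; the last joint's range is limited). The gripper opens to 85 mm and grips with 20 to 120 N. Pads are 22 mm wide; open, the fingers measure 114 mm over their backs; the gripper's body (76 mm by 85 mm) begins 54 mm behind the grasp point. The pads swing forward as they close: fully open they stand 13 mm farther back than shut.
Start: joints at [-1.376, 0.264, 1.604, -0, 1.274, -0.037], TCP at [0.155, -0.657, 0.405] pointing down, gripper open.
Joint ranges: [-2.63, 2.63], [-0.94, 2.18], [0.31, 2.57], [-1.31, 4.45], [0, 2.66], [-2.55, 2.55]. Speed limits (rad/s): [2.57, 2.57, 3.14, 3.14, 3.14, 3.14].

### API

Orientations are given as [roll, pitch, yaw] about the fixed x, y, z axes, in that order (R = Rz(yaw) Ry(pitch) Rx(roll)).
In Python, from plant import robot, grab_frame, camera_info gives the robot as it stands.
- The arm moves only by the shell command python3 -m handwheel 'ROWS' [OPENING] [FORCE]. ROWS is a JSON list of rows, 1 to 5 of them, each of 6 numbers: dx, dy, dz in m, then a rotation vector rx, ry, rz in rad; each row shifts and turns the commanded pose from where the row before left it, along the tool's axes as they then stand; what a row does not reach is not made up. A row lasts 1/8 s, in which the tool goes at most 0.0625 m and 0.188 rad, less where a joint would pass 70% of its speed; a pose out of reach is approached as far as the arm can. OPENING is the opening from 0.0 (shut) to 1.0 (fully open), set as the command begins (- or left out keeps the last). The fingers move at their own pace and stop on an object; FORCE is the grip in N (left out, the last holds). Time passes only in rows, so rows that do not move let the fingers close. It prints the time, the measured TCP pose, the force, the opening and the grip force at its end. Input that does not fit is refused with a message, and nothing moves.
- robot.sense(): the state, without advancing time (a new reading comes with each control period).
- grab_frame(name): name is "side" or "top"; returns the picture (384x512x3 uint8, blue, green, red); there is no depth.
- camera_info(name): a dict with "fx", "fy", "cx", "cy" (pixels), "R" (3x3) and "t" (3): a world point X has camera coordinates R X + t. Camera axes: x right, y down, z forward; pixel columns grow to the right and rows downward; lengths in m; the calibration is good to about 2 mm. A picture is of the moment at which its call begins. camera_info takes no time and is no camera call.
- robot.close_job(): hands the job in; it is judged then, once.
The state is a dict: "time": time; "joints": joint angles; "qvel": joint speeds; "joint_torque": joint torques, N m; "tcp_pos": TCP position; "tool_rot": TCP orientation; "wrist_force": force on the tool from outside, world axes, zero at the start; "wrist_torque": the same for the moment, N m; "opening": opening from 0.0 (shut) to 1.0 (fully open); "gripper_force": force on a finger pad.
Only numpy, scipy, OpenCV 4.12 (cv2) and the standard library are available. Lean on these libraries where they do the work, as an engineer would, in place of code of your own. Each camera call takes 0.05 s, during which the arm holds its last target. There are 200 camera calls.

## Working session

There is one attempt and no reset: what is moved stays moved. The work goes in short steps, Python scripts to look and compute and a shell command to move; the robot and the scene stay as the last step left them, time stands still between calls to the robot, and variables do not carry over. Pictures are saved under pics/ and viewed, at most 10 in all, crops included, and the job is handed in when it is done.

```bash
ls; mkdir -p pics
python3 - <<'E'
from plant import robot, grab_frame, camera_info
import cv2
for n in("side","top"):
    cv2.imwrite(f"pics/{n}0.png",grab_frame(n)); c=camera_info(n); print(n,c)
print(robot.hold_point_z, robot.sense())
E
```

```text
pics
side {'fx': 356.5652892146975, 'fy': 356.5652892146975, 'cx': 251.14760485642915, 'cy': 194.7583299206248, 'R': array([[ 0.65889773, -0.75198097, -0.01945256],
       [-0.38188704, -0.31211225, -0.86991277],
       [ 0.64808646,  0.58061223, -0.49282185]]), 't': array([-0.33050243,  0.32307202,  0.4778583 ])}
top {'fx': 437.1056464224229, 'fy': 437.1056464224229, 'cx': 260.69820482741585, 'cy': 192.2050920391507, 'R': array([[-0.0096183 , -0.99992291,  0.0078527 ],
       [-0.99926841,  0.00932071, -0.03709142],
       [ 0.03701537, -0.00820372, -0.99928102]]), 't': array([0.02744322, 0.5539669 , 1.21708281])}
0.1547 {'time': 0.1, 'joints': array([-1.37590894e+00,  2.64720607e-01,  1.60526172e+00,  2.41183485e-05,
        1.27371405e+00, -3.69241144e-02]), 'qvel': array([-3.12715083e-05, -1.77723551e-03, -3.71374339e-03,  1.01895875e-03,
        1.03855939e-03, -1.48499975e-03]), 'joint_torque': array([-3.87832652e-04, -5.16707826e+01, -3.68590379e+01,  1.34699701e-05,
        6.24805049e-03, -9.58529597e-06]), 'tcp_pos': array([ 0.15500085, -0.65664142,  0.4034442 ]), 'tool_rot': array([-3.13949122e+00, -1.00691490e-04,  2.31804307e-01]), 'wrist_force': array([-0.69951071, -0.44878382, -0.12009192]), 'wrist_torque': array([ 0.02865164,  0.03337608, -0.01783743]), 'gripper_force': 0.0, 'opening': 1.003527245005096}
```

View pics/top0.png

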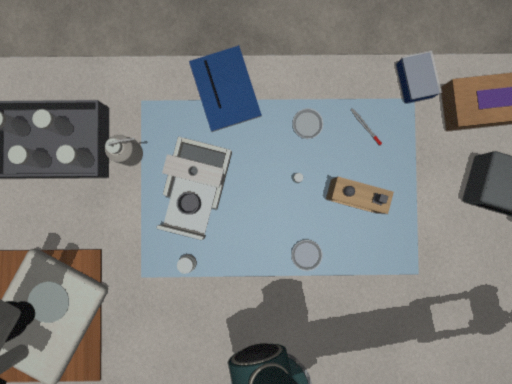

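View pics/side0.png

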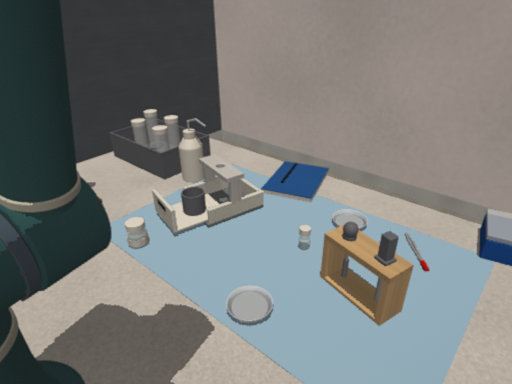

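Top view: guide hole is at about (193,171), the cup at (190,203), the drawer front edge at (180,233) and the jar at (186,265). The probe handle is at (380,198) and the brush at (349,191). I'll enlarge crops to get exact points.

```bash
cat > h.py <<'E'
import numpy as np, cv2
from plant import robot, grab_frame, camera_info
def ray(n,u,v,z):
    c=camera_info(n); R=c["R"]; o=-R.T@c["t"]
    d=R.T@np.array([(u-c["cx"])/c["fx"],(v-c["cy"])/c["fy"],1]); return o+d*(z-o[2])/d[2]
def proj(n,X):
    c=camera_info(n); p=c["R"]@np.array(X)+c["t"]; return np.array([c["cx"]+c["fx"]*p[0]/p[2],c["cy"]+c["fy"]*p[1]/p[2]])
def crop(im,x,y,w,h,s,grid=10):
    a=cv2.resize(im[y:y+h,x:x+w],None,fx=s,fy=s,interpolation=cv2.INTER_CUBIC)
    for i in range(-x%grid,w,grid): cv2.putText(a,str(x+i),(i*s,8),0,.3,(0,0,255)); a[::4,i*s]=(0,0,255)
    for j in range(-y%grid,h,grid): cv2.putText(a,str(y+j),(0,j*s+4),0,.3,(0,0,255)); a[j*s,::4]=(0,0,255)
    return a
E
python3 - <<'E'
from h import *
t=cv2.imread("pics/top0.png"); s=cv2.imread("pics/side0.png")
A=crop(t,150,130,100,110,5); B=crop(t,325,170,75,50,4)
o=np.zeros((550,800,3),np.uint8); o[:550,:500]=A; o[:200,500:800]=B
C=crop(s,320,215,75,87,4); o[202:550,500:800]=C
cv2.imwrite("pics/c1.png",o)
E
```

```text
(no output)
```

View pics/c1.png

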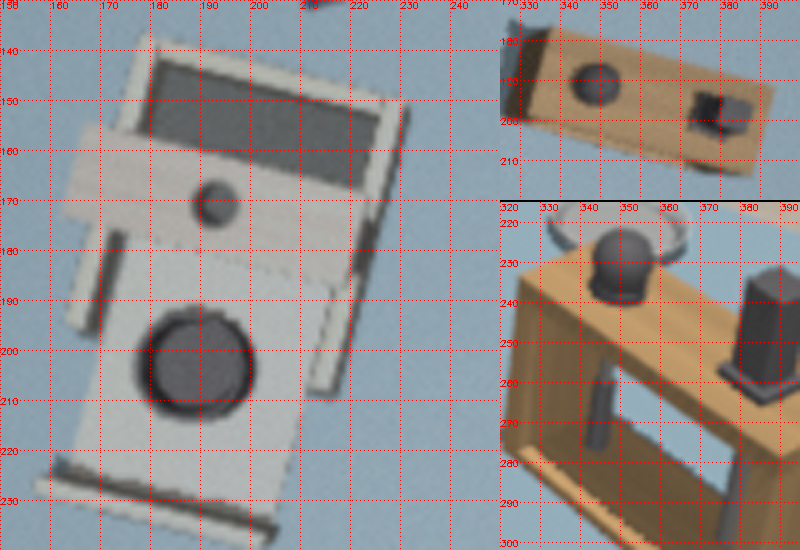

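Run:
```python
from h import *
t=cv2.imread("pics/top0.png"); s=cv2.imread("pics/side0.png")
g=cv2.cvtColor(t,cv2.COLOR_BGR2GRAY)
np.set_printoptions(precision=4,suppress=True,linewidth=200)
print(g[186:208,368:394])
h=g[164:178,186:201].astype(float); print(h.astype(int))
w=np.clip(150-h,0,None)*(h<130); v,u=np.mgrid[164:178,186:201]
c=((u*w).sum()/w.sum(),(v*w).sum()/w.sum()); b=h<120
print("hole",c,ray("top",*c,.12), "bin",u[b].mean(),v[b].mean(),b.sum(), np.pi*(12/ (1.1)*437/1000)**2)
# plate ends/cup/front
for nm,u_,v_,z in [("cup",189.3,202.5,.07),("frontL",157,227,.076),("frontR",202.5,240,.076),("railNW",179,137,.05),("railNE",230,150.5,.05),("plateL1",167,155,.12),("plateL2",162.5,173.5,.12),("jar",186,265,.06),("vial",297,178,.055),("probetop",386,198,.162),("collar",380.5,198.5,.116),("brush",349,190.5,.13),("rackA",333.5,177,.11),("rackB",331,199,.11),("rackC",393,192,.11),("rackD",387,213.5,.11)]:
    print(nm,ray("top",u_,v_,z))
```

```text
[[135 134 135 134 138 138 144 147 150 153 154 153 156 154 155 156 155 156 153 157 158 154 156 157 158 155]
 [132 129 133 130 133 133 137 135 135 143 145 145 152 153 153 157 156 154 155 156 157 155 156 156 156 155]
 [128 133 131 130 130 130 131 133 130 135 135 137 134 142 145 149 151 153 152 156 156 156 155 158 155 153]
 [130 130 129 127 132 131 131 128 132 130 132 131 132 135 134 137 137 144 149 149 152 155 153 157 156 155]
 [134 131 130 131 133 131 127 131 130 129 129 129 129 130 131 131 130 132 133 135 142 147 147 149 153 157]
 [135 134 134 132 131 130 129 130 131 129 130 130 129 130 131 130 131 130 131 134 132 129 131 134 144 150]
 [138 136 137 135 135 122 115 112 116 119 124 128 130 126 127 127 132 131 127 130 127 128 130 131 134 142]
 [140 138 138 137 133  99  77  64  77  80 107 111 115 118 119 122 128 126 128 130 127 131 127 129 131 145]
 [139 140 138 139 133  99  61  52  52  46  58  59  65  93  95 107 119 118 122 126 128 128 130 132 132 149]
 [138 138 140 140 136  97  63  51  40  39  38  34  54  85  93  95  95  93 103 113 124 129 129 130 134 149]
 [136 138 138 137 125  89  58 
[... 2069 characters left out ...]
174]
 [171 173 172 173 169 170 172 170 174 172 174 172 175 174 174]]
hole (np.float64(192.0861939363568), np.float64(170.59909797043346)) [0.6071 0.1981 0.12  ] bin 192.296875 170.53125 64 71.3986283262215
cup [0.5263 0.2132 0.07  ]
frontL [0.4623 0.2978 0.076 ]
frontR [0.4268 0.1778 0.076 ]
railNW [0.7053 0.2437 0.05  ]
railNE [0.6672 0.1051 0.05  ]
plateL1 [0.6477 0.262  0.12  ]
plateL2 [0.6003 0.2736 0.12  ]
jar [0.3595 0.2242 0.06  ]
vial [ 0.5901 -0.0762  0.055 ]
probetop [ 0.5314 -0.2852  0.162 ]
collar [ 0.5312 -0.2846  0.116 ]
brush [ 0.552  -0.2009  0.13  ]
rackA [ 0.5881 -0.1656  0.11  ]
rackB [ 0.5313 -0.1583  0.11  ]
rackC [ 0.5478 -0.319   0.11  ]
rackD [ 0.4925 -0.3024  0.11  ]
```

Run:
```python
from h import *
t=cv2.imread("pics/top0.png"); s=cv2.imread("pics/side0.png")
np.set_printoptions(precision=4,suppress=True,linewidth=200)
def blob(g,x,y,w,h,th,inv=True,k=8):
    a=cv2.resize(g[y:y+h,x:x+w],None,fx=k,fy=k,interpolation=cv2.INTER_CUBIC)
    m=((a<th) if inv else (a>th)).astype(np.uint8)
    cs,_=cv2.findContours(m,cv2.RETR_EXTERNAL,cv2.CHAIN_APPROX_NONE)
    c=max(cs,key=cv2.contourArea); M=cv2.moments(c)
    f=lambda p:(np.array(p)+.5)/k-.5+np.array([x,y])
    return f((M['m10']/M['m00'],M['m01']/M['m00'])),[v/k for v in cv2.minAreaRect(c)[1]],cv2.minAreaRect(c)[2],M['m00']/k/k
g=cv2.cvtColor(t,cv2.COLOR_BGR2GRAY); gs=cv2.cvtColor(s,cv2.COLOR_BGR2GRAY)
r=blob(g,185,163,15,15,130); print("hole",r,ray("top",*r[0],.12))
p=proj("side",ray("top",*r[0],.12)); print("pred side hole",p)
print(gs[160:175,208:234])
# handle top face
m=((g>78)&(g<104)).astype(np.uint8); m[:,:379]=0;m[:,389:]=0;m[:193]=0;m[203:]=0
n,l,st,ce=cv2.connectedComponentsWithStats(m,connectivity=4); i=1+st[1:,4].argmax(); cs,_=cv2.findContours((l==i).astype(np.uint8),0,1); print("top",st[i],ce[i],cv2.minAreaRect(cs[0]),ray("top",*ce[i],.162))
print("pred side grip top",proj("side",ray("top",*ce[i],.162)))
print(gs[228:266,376:402])
```

```text
hole (array([192.3767, 170.5293]), [9.280776023864746, 9.457552909851074], 45.0, 68.796875) [0.6072 0.1973 0.12  ]
pred side hole [219.9463 165.982 ]
[[180 181 182 181 181 181 181 180 180 181 182 183 184 184 183 182 179 177 177 178 178 178 179 180 179 180]
 [180 180 181 181 182 182 182 181 180 180 181 183 184 183 184 184 183 180 177 177 178 178 178 178 178 179]
 [182 182 181 180 180 181 183 182 182 181 181 183 184 184 186 185 184 182 181 181 179 178 177 176 174 176]
 [183 182 182 181 181 181 182 183 182 182 181 183 184 185 184 185 185 184 184 183 181 179 177 175 174 175]
 [181 183 182 182 181 181 181 179 168 157 152 146 145 143 147 157 170 180 184 185 183 181 179 176 165 160]
 [154 174 183 183 182 182 179 163 132 119 125 123 123 121 119 120 136 163 185 186 184 183 183 180 170 164]
 [119 145 172 183 184 183 181 163 124 109 118 123 124 124 121 125 148 174 184 186 186 184 183 184 180 176]
 [105 114 138 166 182 184 184 178 162 147 140 138 142 149 156 169 175 181 183 184 184 186 185 185 184 181]
 [105 103 108 129 154 175 184 184 181 175 173 172 173 176 179 183 183 182 182 182 184 185 185 
[... 4233 characters left out ...]
  66  66  71  81  93  97 100 101 111 134 145 147 147 148]
 [142 106  62  62  78  92  96  85  68  63  69  73  75  80  93  96  99  96  84  83 112 142 147 146 146 146]
 [159 136  87  67  59  72  89  98  89  79  83  91  94  95  99  94  80  76  73  89 124 150 150 148 147 146]
 [160 157 146 126  76  57  65  84  96  97  97 100  98  92  80  75  74  90 117 139 147 153 151 150 149 148]
 [159 160 161 155 127  80  61  64  77  92  98  91  79  74  72  91 119 141 151 157 156 155 153 151 150 148]
 [157 157 159 161 155 137 106  70  57  67  75  76  82  92 102 139 148 156 158 159 156 155 154 153 153 151]
 [157 158 157 159 160 158 149 125  77  69  85 106 123 138 141 152 154 155 156 156 157 157 156 155 154 152]]
```

```bash
python3 - <<'E'
from h import *
P=[ray("side",*c,.162) for c in [(382,233.5),(389.5,230.3),(397.3,236.5),(390.3,240.2)]]
for i in range(4):
    d=P[(i+1)%4]-P[i]; print(np.linalg.norm(d), np.degrees(np.arctan2(d[1],d[0])))
print(sum(P)/4)
E
python3 -m handwheel '[[0,0,0,0,0,-0.188],[0,0,0,0,0,-0.188],[0,0,0,0,0,-0.188],[0,0,0,0,0,-0.188],[0,0,0,0,0,-0.188]]' 0 20
python3 -m handwheel '[[0,0,0,0,0,-0.148],[0.05,0.027,0,0,0,0],[0.05,0.027,0,0,0,0],[0.05,0.027,0,0,0,0],[0.05,0.027,0,0,0,0]]'
```

```text
0.01747330894805266 -19.1092693639261
0.018751103434994917 -117.83839194782544
0.017388347627679535 164.5370055061234
0.019827968710121935 62.989793356481336
[ 0.5320688  -0.27803009  0.162     ]
time: 0.72
tcp_pos: [0.155, -0.6567, 0.4039]
tool_rot: [-3.141, -0.001, 1.175]
wrist_force: [0.8, 0.5, 0.1]
opening: 0.0
gripper_force: 0.0
time: 1.35
tcp_pos: [0.3106, -0.4889, 0.4041]
tool_rot: [-3.141, -0.001, 1.317]
wrist_force: [0.8, 0.6, 0.3]
opening: -0.001
gripper_force: 0.0
```

```bash
python3 -m handwheel '[[0.05,0.027,0,0,0,0],[0.05,0.027,0,0,0,0],[0.05,0.027,0,0,0,0],[0.05,0.027,0,0,0,0],[0,0,0,0,0,0]]'
python3 - <<'E'
from h import *
s=robot.sense(); p=s["tcp_pos"]; d=np.array([.4192,.2597])-p[:2]; a=s["tool_rot"][2]
print(d, "tool x",d@[np.cos(a),np.sin(a)],"y",d@[np.sin(a),-np.cos(a)])
E
```

```text
time: 1.98
tcp_pos: [0.4665, -0.3209, 0.4042]
tool_rot: [-3.141, -0.001, 1.323]
wrist_force: [-0.4, 0.3, -0.1]
opening: 0.002
gripper_force: 0.0
[-0.04727623  0.58062008] tool x 0.5512205992638809 y -0.18844248318642043
```

Motion ran as commanded. Next is a traverse to above the gap in front of the drawer, 10 rows of (.055,-.0188).

```bash
python3 -m handwheel '[[0.0551,-0.0188,0,0,0,0],[0.0551,-0.0188,0,0,0,0],[0.0551,-0.0188,0,0,0,0],[0.0551,-0.0188,0,0,0,0],[0.0551,-0.0188,0,0,0,0]]'
python3 -m handwheel '[[0.0551,-0.0188,0,0,0,0],[0.0551,-0.0188,0,0,0,0],[0.0551,-0.0188,0,0,0,0],[0.0551,-0.0188,0,0,0,0],[0.0551,-0.0188,0,0,0,0]]'
python3 -m handwheel '[[0,0,0.04,0,0,0],[0,0,0.03,0,0,0],[0,0,0.02,0,0,0],[0,0,0,0,0,0]]'
python3 - <<'E'
from h import *
t=grab_frame("top"); s=grab_frame("side")
o=np.zeros((480,800,3),np.uint8); A=crop(t,140,130,110,160,3); B=crop(s,100,130,180,160,2)
o[:480,:330]=A; o[:320,335:335+360]=B
cv2.imwrite("pics/c2.png",o)
E
```

```text
time: 2.6
tcp_pos: [0.4418, -0.0329, 0.4045]
tool_rot: [3.141, 0.0, 1.316]
wrist_force: [1.0, 1.3, 0.5]
opening: -0.001
gripper_force: 0.0
time: 3.22
tcp_pos: [0.4205, 0.2575, 0.4046]
tool_rot: [3.141, 0.001, 1.317]
wrist_force: [0.8, -0.3, -0.1]
opening: 0.001
gripper_force: 0.0
time: 3.72
tcp_pos: [0.42, 0.2554, 0.3124]
tool_rot: [-3.138, 0.004, 1.317]
wrist_force: [0.1, -0.2, 0.4]
opening: -0.0
gripper_force: 0.0
```

View pics/c2.png

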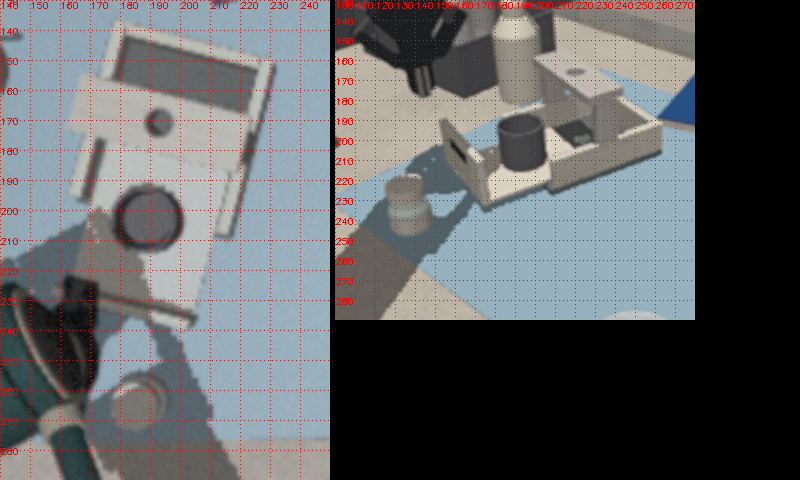

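The top view shows the jar clear of the gripper at (186,263) and the drawer front along (163,226)–(204,237). In the side view the shut fingertips at (144,178) hang above the gap between jar and panel, so I'll descend.

```bash
python3 -m handwheel '[[0,0,0.03,0,0,0],[0,0,0.03,0,0,0],[0,0,0.034,0,0,0],[0,0,0,0,0,0]]'
python3 -m handwheel '[[0,0.008,0,0,0,0],[0,0.008,0,0,0,0],[0,0.008,0,0,0,0],[0,0.008,0,0,0,0],[0,0.008,0,0,0,0]]'
```

```text
time: 4.32
tcp_pos: [0.42, 0.2559, 0.2195]
tool_rot: [-3.139, 0.003, 1.317]
wrist_force: [-0.1, -0.0, 0.1]
opening: -0.004
gripper_force: 0.0
time: 4.95
tcp_pos: [0.46, 0.2466, 0.221]
tool_rot: [3.141, -0.0, 1.317]
wrist_force: [-1.9, 1.1, 1.0]
opening: -0.0
gripper_force: 1.5
```

```bash
python3 -m handwheel '[[0,0.009,0,0,0,0],[0,0.009,0,0,0,0],[0,0.009,0,0,0,0],[0,0.009,0,0,0,0],[0,0.008,0,0,0,0]]'
python3 -m handwheel '[[0,0.002,0,0,0,0],[0,0.002,0,0,0,0],[0,0.002,0,0,0,0],[0,0.002,0,0,0,0]]'
```

```text
time: 5.58
tcp_pos: [0.5025, 0.2353, 0.2205]
tool_rot: [-3.141, 0.0, 1.317]
wrist_force: [-2.1, 0.7, 2.4]
opening: -0.0
gripper_force: 1.5
time: 6.08
tcp_pos: [0.5095, 0.2335, 0.2205]
tool_rot: [-3.141, 0.0, 1.318]
wrist_force: [-3.0, -0.5, 0.8]
opening: -0.001
gripper_force: 1.3
```

```bash
for i in 1; do :; done; python3 -m handwheel '[[0,0.002,0,0,0,0],[0,0.002,0,0,0,0],[0,0.0015,0,0,0,0]]'; python3 -m handwheel '[[0,0.0015,0,0,0,0],[0,0.0015,0,0,0,0]]'; python3 -m handwheel '[[0,0.0015,0,0,0,0],[0,0,0,0,0,0]]'
```

```text
time: 6.45
tcp_pos: [0.5149, 0.2321, 0.2205]
tool_rot: [-3.141, 0.001, 1.317]
wrist_force: [-7.0, 0.5, 3.2]
opening: -0.001
gripper_force: 3.3
time: 6.7
tcp_pos: [0.516, 0.2319, 0.2205]
tool_rot: [-3.135, 0.001, 1.316]
wrist_force: [-14.8, 3.1, 10.0]
opening: -0.0
gripper_force: 8.0
time: 6.95
tcp_pos: [0.5164, 0.2319, 0.2205]
tool_rot: [-3.132, 0.002, 1.316]
wrist_force: [-16.4, 3.9, 11.9]
opening: -0.001
gripper_force: 8.9
```

Force has climbed to 17 N with motion stalled, so the drawer is at its stop. I'll back off, rise and check.

```bash
python3 -m handwheel '[[0,-0.01,0,0,0,0],[0,-0.015,0,0,0,0],[0,0,-0.04,0,0,0],[0,0,-0.06,0,0,0],[0,0,-0.0625,0,0,0]]'
python3 -m handwheel '[[-0.05,0.0,-0.03,0,0,0],[-0.0551,0.0188,0,0,0,0],[-0.0551,0.0188,0,0,0,0],[-0.0551,0.0188,0,0,0,0],[-0.0551,0.0188,0,0,0,0]]' 1
python3 - <<'E'
from h import *
t=grab_frame("top"); s=grab_frame("side")
o=np.zeros((550,800,3),np.uint8); A=crop(t,150,130,90,110,5); B=crop(s,140,145,170,100,2)
o[:550,:450]=A; o[:200,455:455+340]=B
cv2.imwrite("pics/c3.png",o)
s=robot.sense(); p=s["tcp_pos"]; d=np.array([.5315,-.2787])-p[:2]; a=s["tool_rot"][2]
print(d, "tool x",d@[np.cos(a),np.sin(a)],"y",d@[np.sin(a),-np.cos(a)])
E
```

```text
time: 7.58
tcp_pos: [0.4946, 0.2373, 0.3843]
tool_rot: [3.141, 0.0, 1.317]
wrist_force: [1.6, 1.2, 0.1]
opening: 0.003
gripper_force: 0.0
time: 8.2
tcp_pos: [0.4999, -0.0449, 0.4135]
tool_rot: [3.139, -0.0, 1.318]
wrist_force: [0.6, -0.9, -0.1]
opening: 0.996
gripper_force: 0.0
[ 0.03137516 -0.23090456] tool x -0.2151187051550374 y 0.0895838109665655
```

View pics/c3.png

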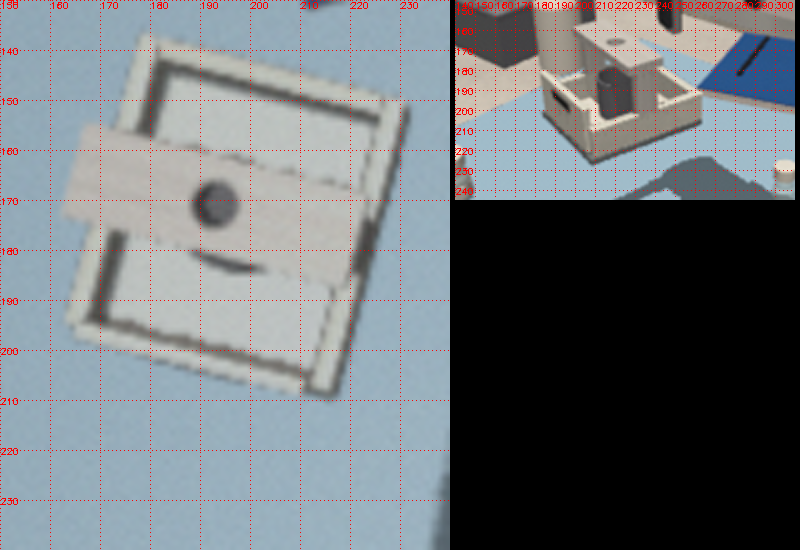

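The drawer front at (165–217, 195–209) now lies flush with the side rails, and the cup shows under the plate edge, so it is home. Going to the probe next.

```bash
python3 -m handwheel '[[-0.0538,0.0224,0,0,0,0],[-0.0538,0.0224,0,0,0,0],[-0.0538,0.0224,0,0,0,0],[-0.0538,0.0224,0,0,0,0],[0,0,0,0,0,0]]'
python3 - <<'E'
from h import *
s=robot.sense(); p=s["tcp_pos"]; d=np.array([.5315,-.2787])-p[:2]; a=s["tool_rot"][2]
print(d, "tool x",d@[np.cos(a),np.sin(a)],"y",d@[np.sin(a),-np.cos(a)],s["tool_rot"])
E
```

```text
time: 8.93
tcp_pos: [0.5333, -0.2768, 0.4128]
tool_rot: [3.141, 0.001, 1.313]
wrist_force: [0.1, -0.4, -0.2]
opening: 0.999
gripper_force: 0.0
[-0.00175431 -0.00186631] tool x -0.0022515580748532164 y -0.001221150555009513 [3.14080106e+00 9.99679009e-04 1.31327902e+00]
```

```bash
python3 -m handwheel '[[-0.0022,-0.0012,0.04,0,0,0],[0,0,0.04,0,0,0],[0,0,0.025,0,0,0],[0,0,0.013,0,0,0],[0,0,0,0,0,0]]'
python3 - <<'E'
from h import *
t=grab_frame("top"); s=grab_frame("side")
o=np.zeros((400,800,3),np.uint8); A=crop(t,325,160,80,80,4); B=crop(s,320,180,100,100,4)
o[:320,:320]=A; o[:400,330:730]=B
cv2.imwrite("pics/c4.png",o)
E
```

```text
time: 9.55
tcp_pos: [0.5312, -0.2747, 0.2945]
tool_rot: [-3.14, -0.001, 1.318]
wrist_force: [-0.4, -0.3, 0.3]
opening: 1.0
gripper_force: 0.0
```

View pics/c4.png

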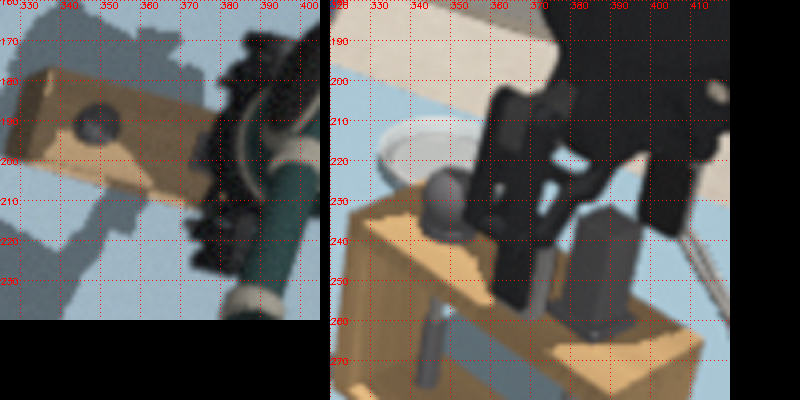

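The top view's brush at (347,191) is untouched. The side view shows the fingers at (370,255) and (401,238) either side of the handle at (390,235). The TCP is about 4 mm off along tool x, so I'll correct that before closing.

```bash
python3 -m handwheel '[[-0.0038,0,0,0,0,0],[0,0,0,0,0,0]]'; python3 -m handwheel '[[0,0,0,0,0,0],[0,0,0,0,0,0],[0,0,0,0,0,0],[0,0,0,0,0,0],[0,0,0,0,0,0]]' 0 50; python3 -m handwheel '[[0,0,0,0,0,0],[0,0,0,0,0,0]]'
```

```text
time: 9.9
tcp_pos: [0.5306, -0.2801, 0.2964]
tool_rot: [3.14, 0.001, 1.317]
wrist_force: [0.3, 0.8, 0.4]
opening: 0.998
gripper_force: 0.0
time: 10.52
tcp_pos: [0.5303, -0.2796, 0.2952]
tool_rot: [3.142, 0.0, 1.317]
wrist_force: [0.1, 0.7, 0.7]
opening: 0.233
gripper_force: 48.9
time: 10.78
tcp_pos: [0.5303, -0.2796, 0.2952]
tool_rot: [3.141, 0.0, 1.317]
wrist_force: [0.4, -0.4, 0.9]
opening: 0.224
gripper_force: 48.9
```

```bash
python3 -m handwheel '[[0,0,-0.02,0,0,0],[0,0,-0.035,0,0,0],[0,0,-0.035,0,0,0],[0,0,-0.035,0,0,0],[0,0,-0.035,0,0,0]]'; python3 -m handwheel '[[0,0,-0.01,0,0,0],[0,0,0,0,0,0],[0,0,0,0,0,0]]'
python3 - <<'E'
from h import *
t=grab_frame("top"); s=grab_frame("side")
o=np.zeros((520,700,3),np.uint8); B=crop(s,335,110,100,130,4)
o[:520,:400]=B
cv2.imwrite("pics/c5.png",o)
s=robot.sense(); p=s["tcp_pos"]; d=np.array([.6071,.1975])-p[:2]; a=s["tool_rot"][2]
print(p,d, "tool x",d@[np.cos(a),np.sin(a)],"y",d@[np.sin(a),-np.cos(a)],s["tool_rot"],s["opening"])
print(proj("side",[p[0],p[1],p[2]-.1547-.125]),proj("side",[p[0],p[1],p[2]-.1547]))
E
```

```text
time: 11.4
tcp_pos: [0.53, -0.2794, 0.4578]
tool_rot: [3.141, 0.0, 1.317]
wrist_force: [-0.4, -0.7, -1.1]
opening: 0.226
gripper_force: 48.8
time: 11.78
tcp_pos: [0.5299, -0.2794, 0.4632]
tool_rot: [-3.139, -0.001, 1.317]
wrist_force: [-0.1, 0.4, -0.8]
opening: 0.227
gripper_force: 48.9
[ 0.52994916 -0.27939313  0.46296698] [0.07715084 0.47689313] tool x 0.48100007387608673 y -0.04492476806941413 [-3.13809555e+00 -9.88930251e-04  1.31727938e+00] 0.22723938077624226
[392.33405186 225.14237552] [407.77352059 152.38423759]
```

View pics/c5.png

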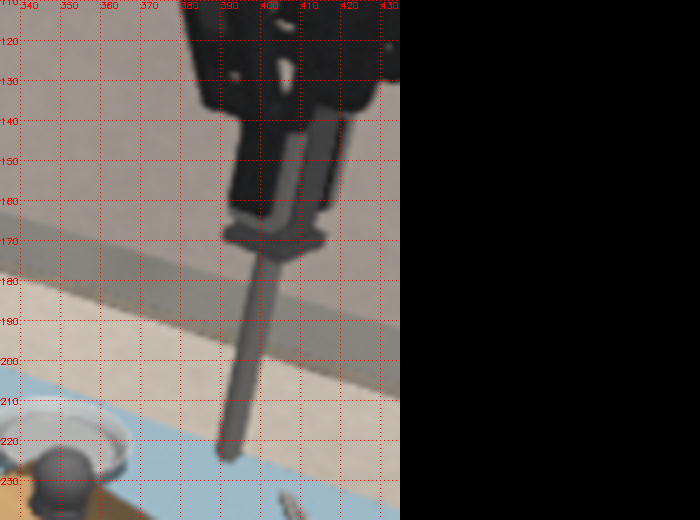

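The probe hangs straight, tip at (392,225), where (392.3,225.1) is predicted, so no slip. Carrying it over the hole.

```bash
python3 -m handwheel '[[0.03,-0.003,0,0,0,0],[0.05,-0.005,0,0,0,0],[0.055,-0.005,0,0,0,0],[0.055,-0.005,0,0,0,0],[0.055,-0.005,0,0,0,0]]'; python3 -m handwheel '[[0.055,-0.005,0,0,0,0],[0.055,-0.005,0,0,0,0],[0.055,-0.005,0,0,0,0],[0.04,-0.004,0,0,0,0],[0.026,-0.003,0,0,0,0]]';  python3 -m handwheel '[[0.005,0,0,0,0,0],[0,0,0,0,0,0],[0,0,0,0,0,0],[0,0,0,0,0,0]]'
python3 - <<'E'
from h import *
s=robot.sense(); p=s["tcp_pos"]; d=np.array([.6071,.1975])-p[:2]; a=s["tool_rot"][2]
print(p,d, "tool x",d@[np.cos(a),np.sin(a)],"y",d@[np.sin(a),-np.cos(a)],s["tool_rot"])
E
```

```text
time: 12.5
tcp_pos: [0.5693, -0.035, 0.4638]
tool_rot: [-3.14, 0.0, 1.317]
wrist_force: [1.4, -0.2, -1.6]
opening: 0.233
gripper_force: 48.9
time: 13.12
tcp_pos: [0.606, 0.1947, 0.4634]
tool_rot: [-3.139, 0.001, 1.319]
wrist_force: [0.8, 0.4, -0.8]
opening: 0.225
gripper_force: 48.9
time: 13.62
tcp_pos: [0.6074, 0.1963, 0.4653]
tool_rot: [3.141, 0.0, 1.316]
wrist_force: [0.5, -0.5, -0.7]
opening: 0.228
gripper_force: 48.9
[0.60739412 0.19625479 0.46528215] [-0.00029412  0.00124521] tool x 0.0011308161148156674 y -0.000598597382658576 [3.14142616e+00 1.21095564e-04 1.31589386e+00]
```

```bash
python3 -m handwheel '[[0.0012,-0.0006,0.02,0,0,0],[0,0,0.02,0,0,0],[0,0,0.012,0,0,0],[0,0,0,0,0,0],[0,0,0,0,0,0]]'
python3 - <<'E'
from h import *
s=robot.sense(); p=s["tcp_pos"]; print(p,s["tool_rot"])
si=grab_frame("side"); t=grab_frame("top"); p2=robot.sense()["tcp_pos"]; print(p2)
o=np.zeros((560,800,3),np.uint8); o[:560,:560]=crop(si,185,100,70,70,8); o[:240,565:800]=crop(t,170,140,47,48,5)
cv2.imwrite("pics/c6.png",o)
P=[p2[0],p2[1],p2[2]-.2797]; print("tip",proj("side",P),"hole c",proj("side",[*P[:2],.12]), proj("side",[.6071,.1975,.12]))
E
```

```text
time: 14.25
tcp_pos: [0.6073, 0.1987, 0.4134]
tool_rot: [3.141, -0.0, 1.317]
wrist_force: [0.2, 0.3, -1.8]
opening: 0.228
gripper_force: 48.9
[0.60727001 0.19874262 0.41344514] [ 3.14115392e+00 -2.10961959e-04  1.31743315e+00]
[0.60741154 0.19876446 0.41419905]
tip [219.24779295 160.70276158] hole c [219.60186992 165.81245231] [219.856841   165.98081491]
```

View pics/c6.png

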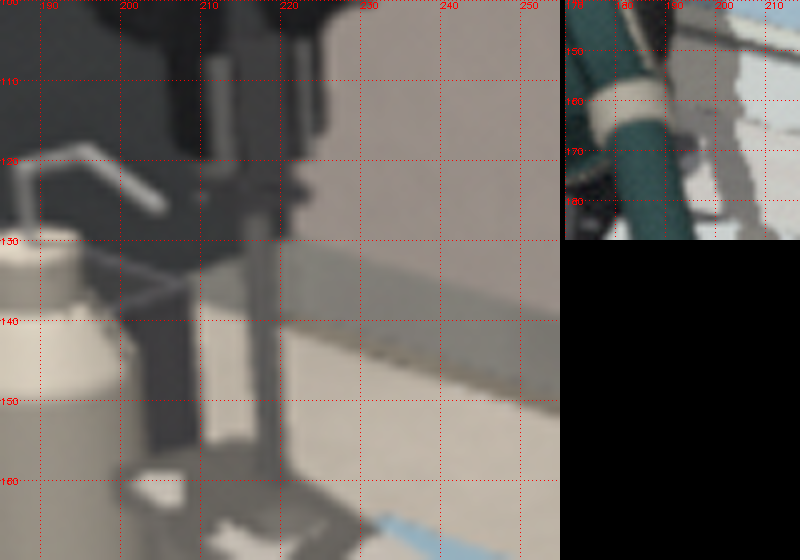

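The side view shows the stem at u≈219 with its tip just above the plate at about row 160, against a predicted (219.2,160.7). I'll check the sub-pixel offset to the hole before lowering.

Run:
```python
from h import *
g=cv2.cvtColor(cv2.imread("pics/side0.png"),6).astype(float)
a=g[163:170,214:227]; w=np.clip(182-a,0,None); w[w<12]=0; v,u=np.mgrid[163:170,214:227]; print("side hole",(u*w).sum()/w.sum(),(v*w).sum()/w.sum())
im=cv2.cvtColor(grab_frame("side"),6).astype(int); s=robot.sense()["tcp_pos"]; print(s)
for r in (144,147,150,153,156,158,160,162): print(r,im[r,210:228], "pred u",[proj("side",[s[0],s[1],z])[0] for z in [s[2]-.2797+.0023*(160.7-r)]])
print("du per world y/x mm", proj("side",[.607,.1985,.12])-proj("side",[.607,.1975,.12]),proj("side",[.608,.1975,.12])-proj("side",[.607,.1975,.12]))
```

```text
side hole 219.67592592592592 165.52716049382715
[0.60737983 0.19875852 0.41425182]
144 [162 181 179 178 179 167 129  92  90 105 147 178 177 175 174 174 173 169] pred u [np.float64(218.27394693965016)]
147 [146 177 179 178 179 177 148  94  89  96 137 179 179 178 178 178 178 178] pred u [np.float64(218.4503394718344)]
150 [138 177 178 177 177 178 155  94  87  88 130 177 179 179 179 179 179 180] pred u [np.float64(218.62541148316853)]
153 [126 178 179 178 179 178 158 106  89  88 115 161 181 180 181 182 182 184] pred u [np.float64(218.79917774700314)]
156 [ 96 101 101 100 101 100  96  88  88  87 102 148 179 179 178 179 179 180] pred u [np.float64(218.97165281713802)]
158 [101 100  99 100 100 100  96  89  91  91  98 134 170 181 182 180 178 181] pred u [np.float64(219.08592595679016)]
160 [ 99 101 100 100  99 100 100  97  92  90  91  99 107 126 151 169 180 181] pred u [np.float64(219.1996358055133)]
162 [ 99 100 101 100 100 100 101 100  99 101 101 102 101 100 100 107 125 151] pred u [np.float64(219.31278651804453)]
du per world y/x mm [-0.26952489 -0.10199622] [ 0.27520978 -0.12672215]
```

```bash
python3 -m handwheel '[[-0.0014,0.0007,0,0,0,0],[0,0,0,0,0,0],[0,0,0,0,0,0],[0,0,0.008,0,0,0],[0,0,0.008,0,0,0]]'; python3 -m handwheel '[[0,0,0.008,0,0,0],[0,0,0.008,0,0,0],[0,0,0,0,0,0],[0,0,0,0,0,0]]'
```

```text
time: 15.02
tcp_pos: [0.6073, 0.1971, 0.3964]
tool_rot: [-3.141, 0.0, 1.317]
wrist_force: [0.2, -0.0, -0.8]
opening: 0.229
gripper_force: 48.9
time: 15.52
tcp_pos: [0.6075, 0.1971, 0.3813]
tool_rot: [3.141, -0.0, 1.317]
wrist_force: [0.7, -0.3, -1.4]
opening: 0.227
gripper_force: 48.9
```

Run:
```python
from h import *
im=grab_frame("side"); g=cv2.cvtColor(im,6).astype(int); s=robot.sense(); print(s["tcp_pos"],s["tool_rot"])
o=np.zeros((560,800,3),np.uint8); o[:,:800]=crop(im,185,115,80,56,10); cv2.imwrite("pics/c7.png",o)
```

```text
[0.60757869 0.19718301 0.38157866] [ 3.14103513e+00 -3.96018545e-04  1.31727867e+00]
```

View pics/c7.png

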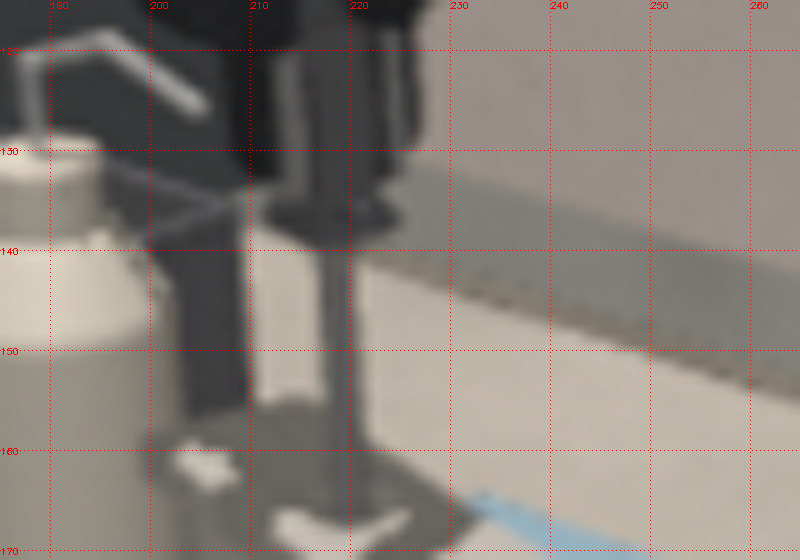

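The stem at u≈219.7 disappears into the hole near row 167, centred between the rim edges (215.5–224.5), with no contact force. Lowering the rest.

```bash
python3 -m handwheel '[[0,0,0.01,0,0,0],[0,0,0.01,0,0,0],[0,0,0.01,0,0,0],[0,0,0.01,0,0,0],[0,0,0.01,0,0,0]]'; python3 -m handwheel '[[0,0,0.005,0,0,0],[0,0,0,0,0,0],[0,0,0,0,0,0],[0,0,0,0,0,0],[0,0,0,0,0,0]]'
python3 - <<'E'
from h import *
im=grab_frame("side"); s=robot.sense(); p=s["tcp_pos"]; print(p,s["tool_rot"],s["qvel"].round(3),s["wrist_force"])
g=cv2.cvtColor(im,6).astype(int)
for r in (153,156,159,162,164,166,167): print(r,g[r,210:230])
for z in (.12,.13,.14): print(proj("side",[.6074,.1974,z]))
E
```

```text
time: 16.2
tcp_pos: [0.6073, 0.1971, 0.3302]
tool_rot: [-3.141, 0.0, 1.317]
wrist_force: [0.1, 0.7, -0.8]
opening: 0.229
gripper_force: 48.9
time: 16.82
tcp_pos: [0.6075, 0.1971, 0.3267]
tool_rot: [3.141, -0.0, 1.317]
wrist_force: [0.1, 0.9, -0.7]
opening: 0.231
gripper_force: 48.9
[0.60749955 0.197125   0.32652512] [ 3.14111159e+00 -2.58413143e-04  1.31729023e+00] [-0.001  0.001  0.003  0.    -0.    -0.001] [-0.56144063  0.11523672 -1.15726883]
153 [114 142  92  45  57  79  87  69  55  61  64  62  61  70  94 134 169 182
 185 184]
156 [ 97 102  93  68  63  64  62  62  64  62  61  58  56  58  72 113 158 181
 182 183]
159 [102 101 101  99  94  85  68  60  62  66  70  76 104 144 168 174 182 185
 184 185]
162 [101 100 101 101 102 102 101  96  90  92  91  88  94 101 102 109 127 152
 173 183]
164 [101 101 101 101 101 103 104 102  92  91  92  89  99 110 107 105 102 101
 108 129]
166 [102 101 105 109 105  97  95  97  91  89  90  88  97 110 110 106 102 103
 103 102]
167 [101 104 135 169 153 112 106 108 105 100 102 103 109 137 165 147 107 101
 103 103]
[219.96640321 165.9529856 ]
[219.72452005 162.43499974]
[219.48003734 158.87920568]
```

Tip is about 47 mm above the table, centred in the hole, still, with no contact force. Handing in.

```bash
python3 -m handwheel '[[0,0,0.0015,0,0,0],[0,0,0,0,0,0],[0,0,0,0,0,0]]'; python3 -c "
from plant import robot; print(robot.close_job())"
```

```text
time: 17.25
tcp_pos: [0.6074, 0.1971, 0.3246]
tool_rot: [-3.141, 0.0, 1.317]
wrist_force: [0.2, 0.1, -1.2]
opening: 0.226
gripper_force: 48.9
the job is handed in; nothing more can be done
None
```

I pushed the drawer home and handed the job in at 17.25 s with the probe gripped upright and still in the guide hole, its tip about 25 mm above the cup floor; there was no sign of contact while lowering, and the hand-in returned no verdict.

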